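# Set the length rail to the yellow index and zero the readout

## Task

Push the red carriage along the rail with a fingertip until its spring plunger drops into the notch of the yellow index block, over the blue block's notch if that comes first but not on past the yellow one, and leave it there; then press the green button on the readout all the way down and let it go. Only push: do not pinch the carriage or pull up the plunger's knob, do not press the button before the carriage is in the yellow notch, and leave the other things where they are.

Things in the scene. Friction and masses are not known exactly. Their poses are not given: they have to be found in the camera images.
- rail: aluminium length rail fixed to the table: 440 mm long along its y, 60 wide along x, top 25 mm above the table; a dark stop 20 mm high stands 205 mm from the middle at either end. Origin: centre of its underside; y runs along the rail the way the carriage must travel (mostly to the robot's left), x across it, away from the robot (both within 0.3 rad of the world's axes)
- carriage (a joint): travel of the red carriage along the rail, in m; 0 is 130 mm on the -y side of the rail's middle, growing along the rail's +y, up to 0.28. It starts between 0 and 0.02, at the -y end, before both index blocks. Sliding friction about 1 N; it stays where it is left
- carriage_index (a point): point of the carriage on the axis of its spring plunger, at the height of the rail's top, 20 mm on the far (+x) side of the rail's centre line. A red arm on the carriage's far side carries the plunger; its black round knob, 18 mm across, tops out 81 mm above the table (85 mm while on a bar)
- push_face (a point): centre of the outer face of the black pad on the carriage's -y end, to be pushed towards the rail's +y: 34 mm wide across the rail, from 31 to 77 mm above the table, 11 mm nearer than the rail's centre line, 22 mm behind carriage_index along the rail. The carriage is a red block 38 mm across the rail, 44 mm along it, its top 77 mm above the table
- plunger (a joint): height of the spring plunger on the carriage, in m: 0 when it rides on the bare rail, up to 0.004 on the crests of an index block's bars, about 0.001 when dropped into the notch between them; it can be pulled up by its knob to 0.014. Its spring presses down with 6 N, 1 N more for each mm up
- yellow_notch (a point): middle of the yellow index block's notch, at the rail's top, on the plunger's lane. Block: 44 mm along the rail, yellow, with a white centre line, 32 mm out on the far side; may be first or second along the rail. Two steel bars cross the lane 9 mm before and behind the notch, 4 mm high. Feel of the push: see blue_notch
- blue_notch (a point): the same on the blue index block, which is not wanted here; if it comes first the carriage has to be pushed in and out of its notch, with the same forces. Forces: the push rises to about 8 N some 19 mm before a notch, falls to nothing at the crest 9 mm before it, and from about 5 mm before it the carriage pulls itself in; 8 N drive it out over the second bar
- zero (a joint): travel of the green zero button of the readout, in m, 0 released, 0.006 fully pressed (5 N); it springs back
- zero_top (a point): centre of the top of the green zero button (24 mm across, pressed downwards), about 54 mm above the table, on a grey readout box (110 x 70 mm, 32 mm high, small dark screen) just beyond the rail's +y end
- socket: steel wrench socket standing upright, 32 mm across, 45 mm tall, on the far side of the rail (origin at its underside, to be left alone)
- tie_rod: aluminium tie rod with a round eye at each end, 200 mm long along its own y, 16 mm wide, 14 mm high, lying along the near (robot) side of the rail (origin at its underside, to be left alone)
- threadlock: small red plastic bottle standing upright, 34 mm across, 85 mm tall, on the far side of the rail (origin at its underside, to be left alone)
- screwdriver: yellow-handled screwdriver lying flat near the back of the table (origin at its underside, to be left alone)
- wrench: steel wrench lying flat near the back of the table (origin at its underside, to be left alone)
- mug: blue mug, 80 mm across, 90 mm tall, to the left (origin at its underside, to be left alone)
- impact_driver: red and black cordless impact driver lying on its side, 200 x 200 mm, 68 mm high, to the right (origin at its underside, to be left alone)
Not all that is in view belongs to the job. What is shaped like the part that bears zero but purple is not meant.

How it is judged:
On the way, in this order (a step that is already met when the one before it is completed fails the run):
1. the carriage sits in the yellow notch, its plunger down (y of carriage_index in the frame of yellow_notch between -0.0035 and 0.0035 m and value of joint plunger below 0.0025 m), for 0.2 s.
2. the green button is pressed down (value of joint zero above 0.0045 m), for 0.05 s.
At the end, for the whole second after the job is handed in: The carriage rests within 3.5 mm of the middle of the yellow notch with its plunger dropped (below 2.5 mm), and the green button, pressed at least 4.5 mm down after that, is released again (all of step 1 and velocity of joint carriage between -0.005 and 0.005 m/s and value of joint zero below 0.0015 m); the robot touches nothing.
It fails at once if the carriage is pushed more than 20 mm past the yellow notch (y of carriage_index in the frame of yellow_notch above 0.02 m).
It fails at once if the plunger is pulled up by its knob (over 7.5 mm) (value of joint plunger above 0.0075 m).
It fails at once if the carriage is pinched between the fingers (opposite sides pressed at once) ((contact force between the fingers and carriage_c2 above 0.5 N and contact force between the fingers and carriage_c3 above 0.5 N) or (contact force between the fingers and carriage_c4 above 0.5 N and contact force between the fingers and carriage_c5 above 0.5 N)).
It fails at once if the button is pressed before the carriage is in the yellow notch (value of joint zero above 0.003 m and (y of carriage_index in the frame of yellow_notch below -0.006 m or y of carriage_index in the frame of yellow_notch above 0.006 m)).
It fails at once if another thing on the table is moved more than 20 mm (distance of any of socket, tie_rod, threadlock, screwdriver, wrench, mug, impact_driver from where it was at the start of the episode above 0.02 m).
It also fails if it takes over 61 s, if anything falls off the work surface, if the arm or the gripper's body presses on something with over 40 N, if the wrist force passes 120 N, or if a joint passes its speed limit or range.

## Robot

A 6-joint arm with a two-finger parallel gripper is mounted at the origin on the work surface. World frame = base frame: x ahead of the robot, y to its left, z up, the work surface at z = 0. Lengths are in m, angles in rad, forces in N, time in s.
With the tool pointing down it reaches from about 0.35 to 0.85 m from the base axis. Payload 8.1 kg.
Tool frame: the origin (TCP) lies between the finger pads; the fingertips stand 11 mm ahead of it and the grasp point (between the pads) lies 8 mm behind it; y points along the fingers, x is the direction in which the jaws open and shut, and the axes are right-handed (so a half turn about y gives the same grasp; the last joint's range is limited). The gripper opens to 93 mm and grips with 3 to 60 N. Pads are 15 mm wide; open, the fingers measure 128 mm over their backs; the gripper's body (75 mm by 188 mm) begins 65 mm behind the grasp point.
Start: joints at [1.257, 0.13, 1.488, -0, 1.523, -0.085], TCP at [0.136, 0.584, 0.23] pointing down, gripper open.
Joint ranges: [-2.96, 2.96], [-0.89, 2.26], [0.02, 2.5], [-1.34, 4.48], [0, 2.73], [-2.66, 2.66]. Speed limits (rad/s): [2.39, 2.39, 2.79, 3.14, 3.14, 3.14].

## Interface

Orientations are given as a rotation vector (axis times angle).
In Python, from plant import readout, optics, robot gives the robot as it stands.
- The arm moves only by the shell command python3 -m creep 'ROWS' [FORCE]. ROWS is JSON, a list that holds one entry, the list of rows, each a list of 7 numbers: the closure, from 0 (fully open) to 1 (shut), then the shift along the tool's x, y, z in cm, then the turn, a rotation vector about the tool's x, y, z in degrees. In form: [[[grip, x, y, z, wx, wy, wz], ...]]. A call has exactly 8 rows; each row shifts and turns the pose as measured when the row begins, along the tool's axes as they then stand; what a row does not reach is not made up. A row lasts 1/10 s, in which the tool goes at most 50 mm and 8.59 degrees, less where a joint would pass 70% of its speed; a pose out of reach is approached as far as the arm can. A call is refused whole if a number of a shift passes 5 or a number of a turn 8.59, either way. A call with a gripper value outside its range is refused whole. The fingers move at their own pace and stop on an object; FORCE is the grip in N (left out, the last holds). Time passes only in rows, so rows that do not move let the fingers close, or fill a call up. It gives the time, the measured TCP pose, the force and the opening at its end, in the units of the state.
- readout.read_state(): the state, without advancing time (a new reading comes with each control period).
- optics.read_camera(name): name is "side" or "top"; returns a dict with "frame" (420x560x3 uint8, red, green, blue), "depth" (420x560 float32, m along the optical axis (not along the pixel's ray), 0 where there is no reading), "intrinsics" (3x3 intrinsics, pixels), "dist_coeffs" ([k1, k2, p1, p2, k3] as OpenCV has them; the pictures are not rectified), "R" (3x3) and "t" (3): a world point X has camera coordinates R X + t. Camera axes: x right, y down, z forward; pixel columns grow to the right and rows downward; lengths in m; the calibration is good to about 2 mm. A picture is of the moment at which its call begins.
- robot.close_job(): hands the job in, once; it reports no verdict.
The state is a dict: "t": time; "q": joint angles; "dq": joint speeds; "joint_torque": joint torques, N m; "tool_pos": TCP position; "orientation": TCP orientation; "force": force on the tool from outside, world axes, zero at the start; "wrist_torque": the same for the moment, N m; "opening": finger opening in m.
Only numpy, scipy, OpenCV 4.12 (cv2) and the standard library are available. Lean on these libraries where they do the work, as an engineer would, in place of code of your own. Each camera call takes 0.05 s, during which the arm holds its last target. There are 200 camera calls.

## Working session

There is one attempt and no reset: what is moved stays moved. The work goes in short steps, Python scripts to look and compute and a shell command to move; the robot and the scene stay as the last step left them, time stands still between calls to the robot, and variables do not carry over. Pictures are saved under pics/ and viewed, about 8 in all and at most 12, crops included, and the job is handed in when it is done.

```bash
ls; mkdir -p pics
python3 - <<'E'
from plant import readout, optics
import cv2,pickle
s=readout.read_state(); print({k:s[k] for k in('t','tool_pos','orientation','force','opening')})
for n in('top','side'):
    c=optics.read_camera(n); pickle.dump(c,open(f'pics/{n}0.pkl','wb'))
    cv2.imwrite(f'pics/{n}0.png',c['frame'][:,:,::-1]); print(n,c['intrinsics'],c['dist_coeffs'],c['R'],c['t'])
E
```

```text
pics
{'t': 0.0, 'tool_pos': array([0.13588516, 0.58383556, 0.22860795]), 'orientation': array([-1.30981985, -1.03786437,  1.04043864]), 'force': array([-0.65561214,  0.39622467, -0.38605363]), 'opening': 0.09278063717487922}
top [[427.64217597   0.         280.56723717]
 [  0.         427.64217597 206.66928962]
 [  0.           0.           1.        ]] [-0.09970232  0.          0.          0.          0.        ] [[ 2.46954883e-02 -9.99683424e-01  4.81501669e-03]
 [-9.81267490e-01 -2.51605140e-02 -1.91000160e-01]
 [ 1.91060842e-01 -7.97712111e-06 -9.81578196e-01]] [0.02920849 0.55804631 1.05528088]
side [[398.09125422   0.         277.84127299]
 [  0.         398.09125422 214.39884446]
 [  0.           0.           1.        ]] [-0.11380678  0.          0.          0.          0.        ] [[-0.99811667 -0.0601422  -0.01208416]
 [-0.03119466  0.66723328 -0.7441953 ]
 [ 0.0528205  -0.74241677 -0.66785278]] [0.52026809 0.04879839 1.05750741]
```

View pics/top0.png

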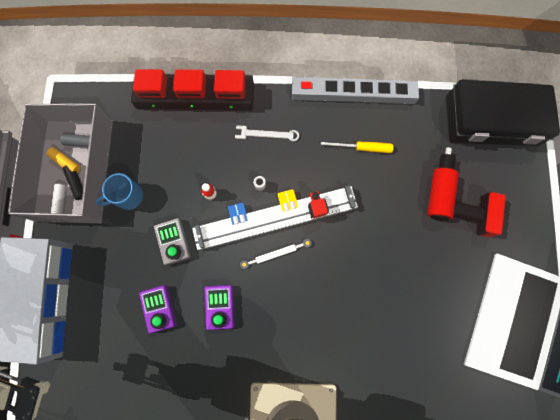

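View pics/side0.png

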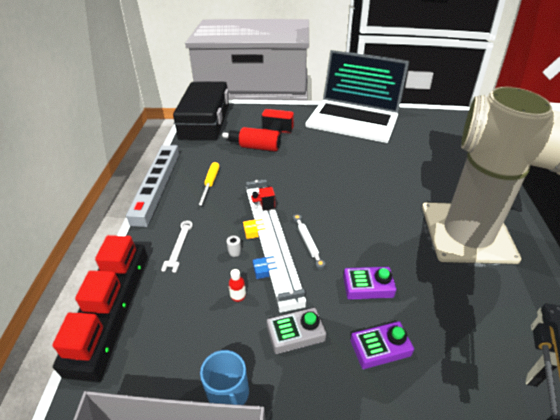

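Top view: rail from (355,198) to (197,237), red carriage at (318,207), yellow block at (287,200), which comes first, and blue block at (237,213). There are three readouts: grey with its green button at (172,252), and purple at (157,310) and (219,308). The grey one is meant, because it sits just beyond the rail's +y end and purple ones are excluded. I'll measure and confirm in one crop.

```bash
cat > h.py <<'E'
import numpy as np,cv2
from scipy.spatial.transform import Rotation as Ro
def ray(c,uv):
    n=cv2.undistortPoints(np.float64(uv).reshape(-1,1,2),c['intrinsics'],c['dist_coeffs']).reshape(-1,2)
    d=np.c_[n,np.ones(len(n))]@c['R']; return -c['R'].T@c['t'],d
def plane(c,uv,z):
    o,d=ray(c,uv); return o+d*((z-o[2])/d[:,2])[:,None]
def proj(c,X):
    return cv2.projectPoints(np.float64(X).reshape(-1,1,3),cv2.Rodrigues(c['R'])[0],c['t'],c['intrinsics'],c['dist_coeffs'])[0].reshape(-1,2)
def tri(c1,u1,c2,u2):
    A=[];b=[]
    for c,u in((c1,u1),(c2,u2)):
        o,d=ray(c,u); d=d[0]/np.linalg.norm(d); P=np.eye(3)-np.outer(d,d); A.append(P); b.append(P@o)
    x=np.linalg.lstsq(np.vstack(A),np.hstack(b),rcond=None)[0]; return x
HSV={'red':[(0,150,90),(8,255,255)],'yellow':[(22,150,120),(34,255,255)],'blue':[(104,150,90),(118,255,255)],'green':[(55,150,60),(75,255,255)]}
def blobs(c,col,box,amin=8):
    m=cv2.inRange(cv2.cvtColor(c['frame'],cv2.COLOR_RGB2HSV),*map(np.array,HSV[col]))
    u0,v0,u1,v1=box; k=np.zeros_like(m); k[v0:v1,u0:u1]=m[v0:v1,u0:u1]
    n,l,st,ce=cv2.connectedComponentsWithStats(k)
    return [(st[i].tolist(),ce[i].round(2).tolist()) for i in range(1,n) if st[i][4]>=amin]
E
python3 - <<'E'
from h import *; import pickle
T=pickle.load(open('pics/top0.pkl','rb'));S=pickle.load(open('pics/side0.pkl','rb'))
for n,c,b in(('top',T,(140,180,370,270)),('side',S,(225,175,335,355))):
    for col in HSV: print(n,col,blobs(c,col,b))
s=Ro.from_rotvec([-1.30981985,-1.03786437,1.04043864]).as_matrix(); print(s.round(3))
a=T['frame'][180:275,140:370,::-1]; a=cv2.resize(a,None,fx=3.4,fy=3.4,interpolation=2)
b=S['frame'][175:355,225:335,::-1]; b=cv2.resize(b,None,fx=3.3,fy=3.3,interpolation=2)
cv2.imwrite('pics/c1.png',a);cv2.imwrite('pics/c2.png',b)
E
```

```text
top red [([201, 184, 13, 12, 72], [208.35, 191.12]), ([310, 193, 18, 25, 265], [318.11, 206.52])]
top yellow [([278, 190, 20, 21, 210], [287.0, 198.15])]
top blue [([237, 203, 10, 18, 78], [241.49, 209.06]), ([228, 205, 9, 13, 78], [231.87, 210.67])]
top green [([168, 247, 9, 9, 71], [171.9, 251.1])]
side red [([252, 187, 23, 17, 182], [263.68, 193.73]), ([229, 278, 16, 12, 141], [236.34, 283.72]), ([234, 298, 10, 4, 15], [238.53, 300.0])]
side yellow [([243, 220, 15, 18, 178], [250.61, 229.12])]
side blue [([253, 258, 13, 7, 68], [258.94, 260.66]), ([254, 265, 15, 14, 154], [261.31, 271.53])]
side green [([304, 312, 13, 13, 130], [309.72, 318.05]), ([277, 320, 12, 6, 22], [281.5, 322.68]), ([279, 327, 16, 12, 61], [286.44, 332.26])]
[[ 0.227 -0.001 -0.974]
 [ 0.974 -0.002  0.227]
 [-0.002 -1.     0.   ]]
```

View pics/c1.png

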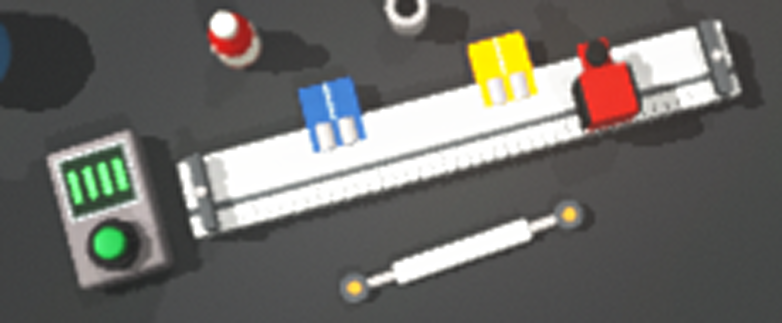

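View pics/c2.png

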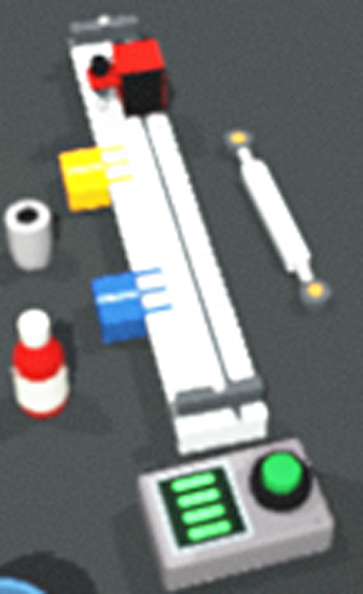

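The crops confirm it: the grey readout's green button is at (172,251) in the top view and (310,318) in the side view. Yellow comes before blue, and the knob is at about (315.6,195.3).

Run:
```python
from h import *; import pickle
T=pickle.load(open('pics/top0.pkl','rb'));S=pickle.load(open('pics/side0.pkl','rb'))
t=lambda x,y:((x+.5)/3.4+140-.5,(y+.5)/3.4+180-.5); s=lambda x,y:((x+.5)/3.3+225-.5,(y+.5)/3.3+175-.5)
for n,a,b,z in(('ynotch',t(508,92),s(118,162),.027),('bnotch',t(336,133),s(155,284),.027),('knob',t(597,50),s(100,64),.080),('button',(171.9,251.1),(309.7,318.05),.053),('corner_n+y',t(205,238),s(267,403),.025),('corner_n-y',t(741,95),None,.025),
 ('threadlock',t(225,22),s(34,325),.08)):
    p=plane(T,[a],z)[0]; print(n,'top',p.round(4), *( ['side',plane(S,[b],z)[0].round(4),'tri',tri(T,a,S,b).round(4)] if b else []))
def cl(uv,c): # depth check
    u,v=np.round(uv).astype(int); return c['depth'][v,u]
# fit rail direction from depth: points at z 20..30mm
for n,c in(('top',T),('side',S)):
    v,u=np.mgrid[0:420,0:560]; n_=cv2.undistortPoints(np.stack([u,v],-1).reshape(-1,1,2).astype(float),c['intrinsics'],c['dist_coeffs']).reshape(-1,2)
    X=(np.c_[n_,np.ones(len(n_))]*c['depth'].reshape(-1,1)-c['t'])@c['R']
    k=(X[:,2]>.02)&(X[:,2]<.03)&(c['depth'].ravel()>0)&(X[:,0]>.38)&(X[:,0]<.7)&(X[:,1]>-.2)&(X[:,1]<.3)
    m=np.zeros(420*560,np.uint8);m[k]=255
    nn,l,st,ce=cv2.connectedComponentsWithStats(m.reshape(420,560)); i=1+st[1:,4].argmax(); P=X[l.ravel()==i][:,:2]
    r=cv2.minAreaRect((P*1000).astype(np.float32)); print(n,'rail',len(P),r)
```

```text
ynotch top [0.5628 0.0207 0.027 ] side [0.5659 0.0205 0.027 ] tri [0.5644 0.0206 0.0267]
bnotch top [0.5269 0.1537 0.027 ] side [0.527  0.1487 0.027 ] tri [0.5263 0.1532 0.032 ]
knob top [ 0.5862 -0.0443  0.08  ] side [ 0.5839 -0.0381  0.08  ] tri [ 0.586  -0.0446  0.0751]
button top [0.4343 0.3184 0.053 ] side [0.436  0.3233 0.053 ] tri [0.4353 0.3197 0.0476]
corner_n+y top [0.4426 0.2516 0.025 ] side [0.4443 0.2496 0.025 ] tri [0.4434 0.2511 0.0269]
corner_n-y top [ 0.5655 -0.1625  0.025 ]
threadlock top [0.6007 0.2359 0.08  ] side [0.5994 0.2353 0.08  ] tri [0.5999 0.2358 0.0808]
top rail 2814 ((535.548583984375, 111.91683959960938), (93.69622802734375, 312.485107421875), 16.598726272583008)
side rail 2517 ((553.5026245117188, 54.21849060058594), (92.82331085205078, 397.5362548828125), 16.316240310668945)
```

```bash
python3 -m creep '[[[1,0,0,0,0,7.5,0],[1,0,0,0,0,7.5,0],[1,0,0,0,0,7.5,0],[1,0,0,0,0,7.5,0],[1,0,0,0,0,7.5,0],[1,0,0,0,0,7.5,0],[1,0,0,0,0,7.5,0],[1,0,0,0,0,7.5,0]]]' 20
cat >> h.py <<'E'
C=np.array([.533,.053]);D=np.array([-.2832,.9591]);N=np.array([.9591,.2832])
def where(tgt=None):
    "rail coordinates n,s,z of the TCP, and the move left in tool cm to tgt (n,s,z)"
    from plant import readout
    s=readout.read_state();p=s['tool_pos'];R=Ro.from_rotvec(s['orientation']).as_matrix()
    print('t',s['t'],'nsz mm',((p[:2]-C)@N*1e3).round(1),((p[:2]-C)@D*1e3).round(1),(p[2]*1e3).round(1),'F n,s,z',(s['force'][:2]@N).round(2),(s['force'][:2]@D).round(2),s['force'][2].round(2),'open',round(s['opening'],4),'tilt/yaw err tool deg',np.degrees(Ro.from_matrix(R.T@np.c_[np.r_[N,0],[0,0,-1],np.r_[D,0]]).as_rotvec()).round(2))
    if tgt is not None:
        w=np.r_[C+tgt[0]*N+tgt[1]*D,tgt[2]]; print('tool cm',(R.T@(w-p)*100).round(2))
E
python3 -c "
from h import *; where((-.011,-.156,.2))"
```

```text
t: 0.9
tool_pos: [0.135, 0.5812, 0.2235]
orientation: [-1.571, -0.197, 0.205]
force: [0.1, 0.2, -0.1]
opening: 0.0334
t 0.9 nsz mm -232.1 619.3 223.5 F n,s,z 0.12 0.17 -0.12 open 0.0334 tilt/yaw err tool deg [ 0.52 -1.8  -0.34]
tool cm [ 24.56   2.9  -76.77]
```

```bash
python3 -m creep '[[[1,1.3,0,-4,0,-1.8,0],[1,1.3,0,-4,0,0,0],[1,1.3,0,-4,0,0,0],[1,1.3,0,-4,0,0,0],[1,1.3,0,-4,0,0,0],[1,1.3,0,-4,0,0,0],[1,1.3,0,-4,0,0,0],[1,1.3,0,-4,0,0,0]]]'; python3 -m creep '[[[1,1.3,0,-4,0,0,0],[1,1.3,0,-4,0,0,0],[1,1.3,0,-4,0,0,0],[1,1.3,0,-4,0,0,0],[1,1.3,0,-4,0,0,0],[1,1.3,0,-4,0,0,0],[1,1.3,0,-4,0,0,0],[1,1.3,0,-4,0,0,0]]]'
python3 -c "
from h import *; where((-.011,-.156,.2))"
```

```text
t: 1.7
tool_pos: [0.324, 0.2937, 0.2205]
orientation: [-1.574, -0.219, 0.235]
force: [0.7, 0.7, -0.5]
opening: 0.0004
t: 2.5
tool_pos: [0.5186, 0.0028, 0.2215]
orientation: [-1.574, -0.218, 0.236]
force: [1.1, 0.8, -0.6]
opening: 0.0007
t 2.5 nsz mm -28.0 -44.0 221.5 F n,s,z 1.24 0.46 -0.62 open 0.0007 tilt/yaw err tool deg [ 0.74  0.08 -0.78]
tool cm [  1.71   2.27 -11.17]
```

```bash
python3 -m creep '[[[1,0.4,1,-2.8,0.7,0,-0.8],[1,0.4,1,-2.8,0,0,0],[1,0.4,0,-2.8,0,0,0],[1,0.4,0,-2.8,0,0,0],[1,0,0,0,0,0,0],[1,0,0,0,0,0,0],[1,0,0,0,0,0,0],[1,0,0,0,0,0,0]]]'
python3 - <<'E'
from h import *; where((-.011,-.156,.05))
from plant import optics
for n in('top','side'):
    c=optics.read_camera(n); cv2.imwrite(f'pics/{n}1.png',c['frame'][:,:,::-1])
    b=(260,140,400,250) if n=='top' else(210,90,350,260)
    im=cv2.resize(c['frame'][b[1]:b[3],b[0]:b[2],::-1],None,fx=2.8,fy=2.8,interpolation=2)
    cv2.imwrite(f'pics/{n}1c.png',im)
a=cv2.imread('pics/top1c.png');b=cv2.imread('pics/side1c.png'); h=max(a.shape[0],b.shape[0])
cv2.imwrite('pics/p1.png',np.hstack([cv2.copyMakeBorder(i,0,h-i.shape[0],0,0,0) for i in(a,b)]))
E
```

```text
t: 3.3
tool_pos: [0.5663, -0.1086, 0.1968]
orientation: [-1.557, -0.218, 0.226]
force: [0.1, -0.7, -1.1]
opening: 0.0004
t 3.3 nsz mm -13.8 -164.4 196.8 F n,s,z -0.16 -0.73 -1.13 open 0.0004 tilt/yaw err tool deg [-0.17 -0.27 -0.27]
tool cm [ 0.35 14.68  0.8 ]
```

View pics/p1.png

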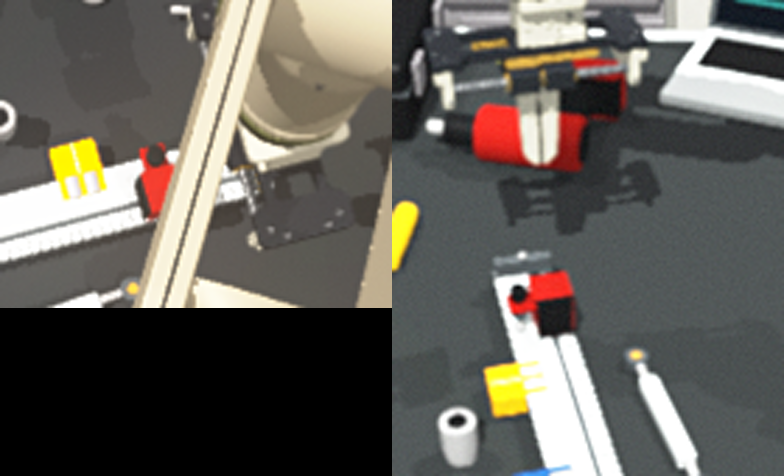

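The side view shows the closed fingertip above the rail, behind the carriage's black pad, with the wide body across the rail and clear of everything. I'll lower it.

```bash
python3 -m creep '[[[1,0.1,2.5,0.2,0,0,0],[1,0.1,2.5,0.1,0,0,0],[1,0.1,2.5,0.1,0,0,0],[1,0,2.5,0,0,0,0],[1,0,2.2,0,0,0,0],[1,0,1.8,0,0,0,0],[1,0,0,0,0,0,0],[1,0,0,0,0,0,0]]]'
python3 -c "
from h import *; where((-.011,-.140,.053))"
```

```text
t: 4.2
tool_pos: [0.5698, -0.0988, 0.0568]
orientation: [-1.559, -0.23, 0.226]
force: [0.2, -0.7, 0.0]
opening: 0.0007
t 4.2 nsz mm -7.7 -156.0 56.8 F n,s,z -0.02 -0.71 0.01 open 0.0007 tilt/yaw err tool deg [0.05 0.16 0.14]
tool cm [-0.33  0.38  1.6 ]
```

```bash
python3 -m creep '[[[1,-0.1,0.1,0.4,0,0,0],[1,-0.1,0.1,0.4,0,0,0],[1,-0.1,0.1,0.4,0,0,0],[1,0,0,0.4,0,0,0],[1,0,0,0.4,0,0,0],[1,0,0,0.4,0,0,0],[1,0,0,0.4,0,0,0],[1,0,0,0.4,0,0,0]]]'
python3 -c "
from h import *; where((-.011,-.0695,.053))"
```

```text
t: 5.0
tool_pos: [0.56, -0.0673, 0.0588]
orientation: [-1.563, -0.235, 0.22]
force: [0.1, -1.3, -0.5]
opening: 0.0008
t 5.0 nsz mm -8.2 -123.1 58.8 F n,s,z -0.27 -1.23 -0.55 open 0.0008 tilt/yaw err tool deg [0.32 0.17 0.51]
tool cm [-0.27  0.54  5.36]
```

```bash
python3 -m creep '[[[1,-0.1,0.1,0.3,0,0,0],[1,-0.1,0.1,0.3,0,0,-0.5],[1,0,0.1,0.3,0,0,0],[1,0,0,0.3,0,0,0],[1,0,0,0.3,0,0,0],[1,0,0,0.2,0,0,0],[1,0,0,0.2,0,0,0],[1,0,0,0,0,0,0]]]'
python3 - <<'E'
from h import *; where((-.011,-.0695,.053))
from plant import optics
c=optics.read_camera('side'); print(blobs(c,'red',(225,175,335,275)),blobs(c,'yellow',(225,175,335,275)))
cv2.imwrite('pics/s2.png',cv2.resize(c['frame'][150:270,220:340,::-1],None,fx=5,fy=5,interpolation=2))
E
```

```text
t: 5.8
tool_pos: [0.5526, -0.0477, 0.056]
orientation: [-1.562, -0.244, 0.212]
force: [-0.0, -0.5, -0.2]
opening: 0.0004
t 5.8 nsz mm -9.7 -102.1 56.0 F n,s,z -0.17 -0.51 -0.17 open 0.0004 tilt/yaw err tool deg [0.34 0.19 1.15]
tool cm [-0.13  0.27  3.26]
[([254, 196, 24, 17, 192], [266.35, 202.64])] [([244, 220, 14, 18, 183], [250.73, 229.09])]
```

View pics/s2.png

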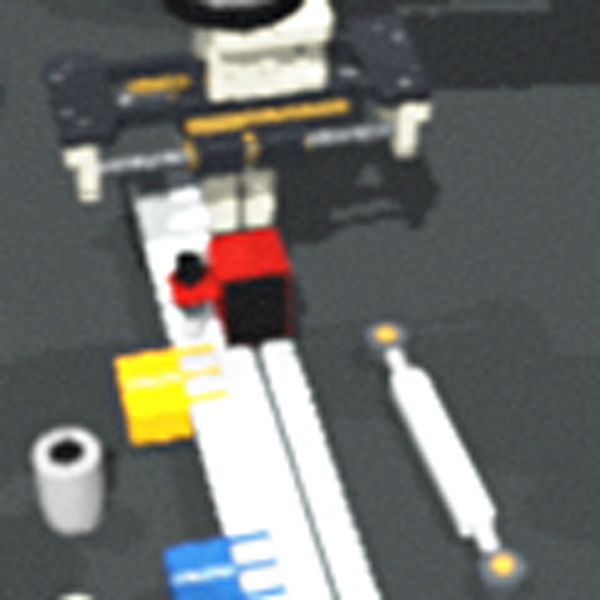

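Run:
```python
from h import *; import pickle
S=pickle.load(open('pics/side0.pkl','rb'))
f=lambda uv,z:(plane(S,[uv],z)[0][:2]-C)@np.c_[N,D]*1e3
s=lambda x,y:((x+.5)/3.3+225-.5,(y+.5)/3.3+175-.5); s2=lambda x,y:((x+.5)/5+220-.5,(y+.5)/5+150-.5)
print('red',f((263.68,193.73),.065),f((266.35,202.64),.065))
print('knob',f(s(100,64),.075),f(s2(190,265),.075)); print('ynotch',f(s(118,162),.0265),f(s2(207,385),.0265),'bars',f(s2(207,370),.029),f(s2(210,398),.029))
```

```text
red [  -3.13790048 -115.85432628] [ -2.53889367 -77.16206391]
knob [  22.0844126  -107.95900905] [ 21.85933158 -71.16276188]
ynotch [ 22.31975238 -40.99994099] [ 22.92985305 -29.86004633] bars [ 21.10781428 -38.53397117] [ 23.72868401 -17.27276166]
```

Run:
```python
from h import *; import pickle
from plant import optics
T=pickle.load(open('pics/top0.pkl','rb'));S=optics.read_camera('side')
out=[]
for c,u0,v0 in((T,262,180),(S,238,195)):
    k=10; im=cv2.resize(c['frame'][v0:v0+50,u0:u0+39,::-1],None,fx=k,fy=k,interpolation=cv2.INTER_CUBIC)
    for s,col in((-.030,(255,0,255)),(-.040,(0,0,255))):
        L=[np.r_[C+n*N+s*D,.025] for n in(.005,.032,.06)]
        p=((proj(c,L)-[u0,v0]+.5)*k-.5).astype(int)
        cv2.polylines(im,[p.reshape(-1,1,2)],False,col,1)
    out.append(im)
cv2.imwrite('pics/y.png',np.hstack(out))
```

```text
(no output)
```

View pics/y.png

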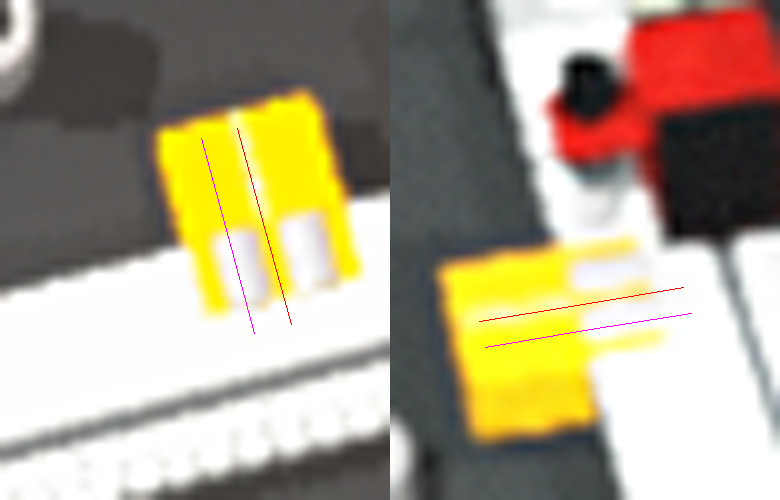

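The 40 mm line runs through the gap between the bars in both views, so the notch is at s ≈ -40 mm and the TCP should stop near -70. I'll go on slowly.

```bash
python3 -m creep '[[[1,0,0.1,0.25,0,0,-0.6],[1,0,0.1,0.25,0,0,-0.5],[1,0,0,0.25,0,0,0],[1,0,0,0.25,0,0,0],[1,0,0,0.2,0,0,0],[1,0,0,0.2,0,0,0],[1,0,0,0.2,0,0,0],[1,0,0,0.2,0,0,0]]]'
python3 -c "
from h import *; where((-.011,-.0695,.053))"
```

```text
t: 6.7
tool_pos: [0.5491, -0.0357, 0.0538]
orientation: [-1.569, -0.262, 0.192]
force: [4.7, -12.3, -4.9]
opening: 0.0004
t 6.7 nsz mm -9.7 -89.6 53.8 F n,s,z 1.01 -13.08 -4.87 open 0.0004 tilt/yaw err tool deg [0.98 0.12 2.42]
tool cm [-0.13  0.04  2.01]
```

```bash
python3 -m creep '[[[1,0,0,0.2,0.5,0,1.2],[1,0,0,0.2,0.5,0,1.2],[1,0,0,0.3,0,0,0],[1,0,0,0.3,0,0,0],[1,0,0,0.3,0,0,0],[1,0,0,0.3,0,0,0],[1,0,0,0.2,0,0,0],[1,0,0,0,0,0,0]]]'
python3 -c "
from h import *; where((-.011,-.0695,.053))"
```

```text
t: 7.5
tool_pos: [0.548, -0.0348, 0.0543]
orientation: [-1.586, -0.227, 0.221]
force: [0.4, 0.1, -0.4]
opening: 0.0003
t 7.5 nsz mm -10.5 -88.4 54.3 F n,s,z 0.41 -0.0 -0.42 open 0.0003 tilt/yaw err tool deg [ 1.57 -0.13 -0.  ]
tool cm [-0.05  0.08  1.9 ]
```

```bash
python3 -m creep '[[[1,0,0,0.45,0.8,0,0],[1,0,0,0.45,0.5,0,0],[1,0,0,0.45,0,0,0],[1,0,0,0.45,0,0,0],[1,0,0,0,0,0,0],[1,0,0,0,0,0,0],[1,0,0,0,0,0,0],[1,0,0,0,0,0,0]]]'
python3 -c "
from h import *; where((-.011,-.0695,.053))"
```

```text
t: 8.3
tool_pos: [0.5432, -0.0192, 0.0541]
orientation: [-1.567, -0.225, 0.223]
force: [1.0, -2.4, -0.4]
opening: 0.0007
t 8.3 nsz mm -10.6 -72.1 54.1 F n,s,z 0.26 -2.54 -0.37 open 0.0007 tilt/yaw err tool deg [ 0.46 -0.11 -0.02]
tool cm [-0.04  0.1   0.26]
```

```bash
python3 -m creep '[[[1,0,0,-0.3,0,0,0],[1,0,0,-0.3,0,0,0],[1,0,0,-0.3,0,0,0],[1,0,0,-0.3,0,0,0],[1,0,0,-0.3,0,0,0],[1,0,0,0,0,0,0],[1,0,0,0,0,0,0],[1,0,0,0,0,0,0]]]'
python3 - <<'E'
from h import *; where((-.011,-.0695,.053))
from plant import optics
S=optics.read_camera('side'); b=blobs(S,'red',(225,175,335,275)); print(b)
f=lambda uv,z:(plane(S,[uv],z)[0][:2]-C)@np.c_[N,D]*1e3
print(f(b[0][1],.065))
k=12;u0,v0=240,190; im=cv2.resize(S['frame'][v0:v0+50,u0:u0+60,::-1],None,fx=k,fy=k,interpolation=cv2.INTER_CUBIC)
for s,col in((-.040,(0,0,255)),):
    p=((proj(S,[np.r_[C+n*N+s*D,z] for n,z in((.06,.025),(.02,.025),(.02,.081))])-[u0,v0]+.5)*k-.5).astype(int)
    cv2.polylines(im,[p.reshape(-1,1,2)],False,col,1)
cv2.imwrite('pics/z.png',im)
E
```

```text
t: 9.1
tool_pos: [0.5472, -0.0342, 0.0537]
orientation: [-1.565, -0.223, 0.224]
force: [-0.3, -0.6, 0.5]
opening: 0.0004
t 9.1 nsz mm -11.1 -87.7 53.7 F n,s,z -0.5 -0.45 0.46 open 0.0004 tilt/yaw err tool deg [ 0.33 -0.14 -0.08]
tool cm [0.01 0.06 1.82]
[([256, 202, 25, 19, 209], [268.82, 209.87])]
[ -2.84226501 -47.0377422 ]
```

View pics/z.png

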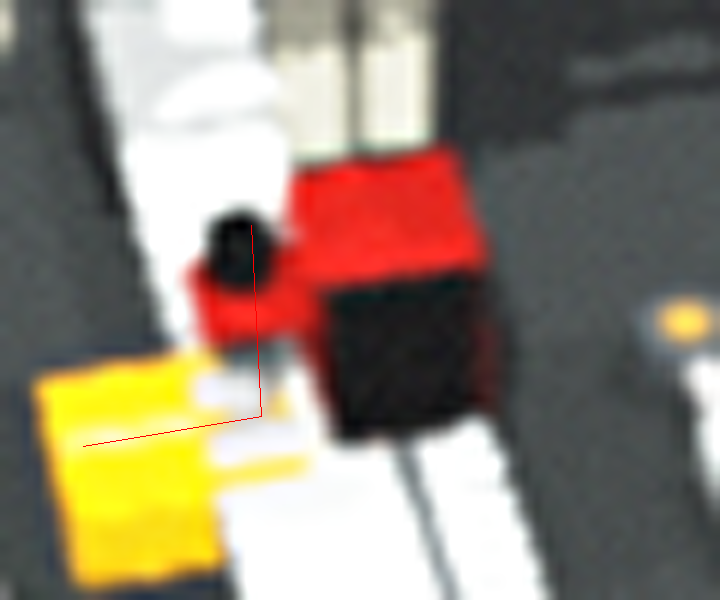

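Blob and TCP both moved 30 mm. The knob looks low next to the carriage, so the plunger seems dropped, but the arm hides the top view. I'll lift, move towards the readout and check with both cameras.

```bash
python3 -m creep '[[[1,0,-2.5,0,0,0,0],[1,0,-2.5,0,0,0,0],[1,0,-2.5,0,0,0,0],[1,0,-2.5,0,0,0,0],[1,0,-2.5,0,0,0,0],[1,0,-1,0,0,0,0],[1,0,0,2,0,0,0],[1,0,0,3,0,0,0]]]'; python3 -m creep '[[[1,0,0,4,0,0,0],[1,0,0,4,0,0,0],[1,0,0,4,0,0,0],[1,0,0,4,0,0,0],[1,0,0,4,0,0,0],[1,0,0,4,0,0,0],[1,0,0,4,0,0,0],[1,0,0,4,0,0,0]]]'
python3 - <<'E'
from h import *; where((-.018,.2835,.10))
from plant import optics
import pickle
out=[]
for n,u0,v0,w,hh in(('top',265,180,60,45),('side',240,195,60,45)):
    c=optics.read_camera(n); pickle.dump(c,open(f'pics/{n}3.pkl','wb')); k=12; im=cv2.resize(c['frame'][v0:v0+hh,u0:u0+w,::-1],None,fx=k,fy=k,interpolation=cv2.INTER_CUBIC)
    im=im[:, 50:450] if n=='top' else im[:,:400]
    out.append(im); print(n,blobs(c,'red',(225,175,350,275)),blobs(c,'green',(140,220,200,270) if n=='top' else (295,300,330,340)))
cv2.imwrite('pics/w.png',np.hstack(out))
E
```

```text
t: 9.95
tool_pos: [0.532, 0.014, 0.1919]
orientation: [-1.565, -0.219, 0.224]
force: [-0.6, -0.1, -0.0]
opening: 0.0007
t: 10.75
tool_pos: [0.4372, 0.3307, 0.1844]
orientation: [-1.567, -0.212, 0.224]
force: [-0.4, -0.6, 0.8]
opening: 0.0004
t 10.75 nsz mm -13.2 293.5 184.4 F n,s,z -0.57 -0.49 0.81 open 0.0004 tilt/yaw err tool deg [ 0.33 -0.55 -0.47]
tool cm [-0.4   8.45 -0.95]
top [([285, 200, 17, 25, 261], [292.61, 213.44])] [([168, 247, 9, 9, 68], [171.97, 251.06])]
side [([256, 202, 25, 18, 206], [269.0, 209.79])] [([304, 312, 13, 13, 128], [309.73, 317.96])]
```

View pics/w.png

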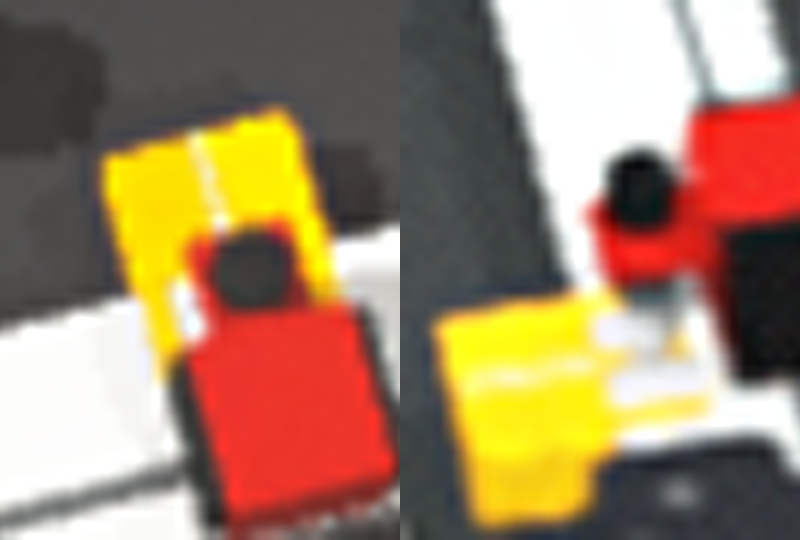

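Run:
```python
from h import *; import pickle
T=pickle.load(open('pics/top3.pkl','rb'));S=pickle.load(open('pics/side3.pkl','rb'));T0=pickle.load(open('pics/top0.pkl','rb'));S0=pickle.load(open('pics/side0.pkl','rb'))
f=lambda c,uv,z:((plane(c,[uv],z)[0][:2]-C)@np.c_[N,D]*1e3).round(1)
ra=f(T0,(318.11,206.52),.07);rb=f(T,(292.61,213.44),.07);print('red top',ra,rb,rb-ra)
# dark knob centroids
for n,c,b,z in(('top0',T0,(308,188,324,202),.080),('top3',T,(282,196,297,207),.080),('side0',S0,(250,186,262,200),.075),('side3',S,(254,204,264,216),.075)):
    g=c['frame'][b[1]:b[3],b[0]:b[2]].astype(int); m=(g.max(2)<75).astype(np.uint8)
    nn,l,st,ce=cv2.connectedComponentsWithStats(m); i=1+st[1:,4].argmax(); uv=ce[i]+[b[0],b[1]]
    print(n,st[i],uv.round(2),f(c,uv,z))
# white line on yellow, top0 & top3: outer part
def wl(c,b):
    g=c['frame'][b[1]:b[3],b[0]:b[2]].astype(float); r=[]
    for i,row in enumerate(g):
        w=np.clip(row[:,2]-90,0,None); r.append((b[0]+(w*np.arange(len(w))).sum()/w.sum(),b[1]+i))
    return r
for uv in wl(T0,(282,194,290,200)): print('line',np.round(uv,1),f(T0,uv,.030),f(T0,uv,.025))
print('tri knob',tri(T,(289.96,201.9),S,((640.5-400)/12+239.5,190.5/12+194.5)))
```

```text
red top [  -7.1 -108.2] [ -7.6 -40.4] [-0.5 67.8]
top0 [ 5  4  6  7 29] [315.07 195.28] [  21.3 -107.3]
top3 [ 5  4  6  6 27] [289.67 202.22] [ 20.6 -40. ]
side0 [ 3  6  5  6 22] [254.73 194.5 ] [  23.  -106.2]
side3 [ 4  4  5  6 25] [259.64 210.6 ] [ 22.7 -38.7]
line [286. 194.] [ 54.3 -40.4] [ 55.4 -40.8]
line [286. 195.] [ 51.7 -39.7] [ 52.7 -40.1]
line [286.5 196. ] [ 48.7 -40.2] [ 49.8 -40.5]
line [287. 197.] [ 45.7 -40.8] [ 46.7 -41.2]
line [287. 198.] [ 43.1 -40.2] [ 44.1 -40.6]
line [287.1 199. ] [ 40.4 -39.6] [ 41.4 -40. ]
tri knob [0.56634517 0.01957703 0.07329359]
```

The carriage is in the yellow notch: knob at s = -40.0 mm, block centre line at about -40.2, knob low. Next is the button on the grey readout.

```bash
python3 -m creep '[[[1,-0.3,1.5,-0.5,0,0,0],[1,-0.2,2,-0.5,0,-0.5,0],[1,0,2,0,0,0,0],[1,0,2,0,0,0,0],[1,0,1.5,0,0,0,0],[1,0,0.5,0,0,0,0],[1,0,0,0,0,0,0],[1,0,0,0,0,0,0]]]'
python3 -c "
from h import *; where((-.019,.283,.065))"
```

```text
t: 11.65
tool_pos: [0.4306, 0.311, 0.0761]
orientation: [-1.57, -0.213, 0.238]
force: [0.0, -0.6, -0.0]
opening: 0.0007
t 11.65 nsz mm -25.1 276.4 76.1 F n,s,z -0.16 -0.61 -0.01 open 0.0007 tilt/yaw err tool deg [ 0.5  -0.   -1.01]
tool cm [0.63 1.1  0.67]
```

```bash
python3 -m creep '[[[1,0.3,0,0.4,0,0,-1],[1,0.3,0,0.3,0,0,0],[1,0,0.3,0,0,0,0],[1,0,0.3,0,0,0,0],[1,0,0.4,0,0,0,0],[1,0,0.4,0,0,0,0],[1,0,0.4,0,0,0,0],[1,0,0.4,0,0,0,0]]]'
python3 -c "
from h import *; where((-.019,.283,.059))"
```

```text
t: 12.45
tool_pos: [0.4378, 0.3219, 0.0584]
orientation: [-1.564, -0.233, 0.219]
force: [-19.1, -11.5, 51.3]
opening: 0.0008
t 12.45 nsz mm -15.1 284.8 58.4 F n,s,z -21.58 -5.64 51.26 open 0.0008 tilt/yaw err tool deg [0.39 0.03 0.48]
tool cm [-0.38 -0.06 -0.18]
```

```bash
python3 -m creep '[[[1,0,0.1,0,0,0,0],[1,0,0,0,0,0,0],[1,0,-1,0,0,0,0],[1,0,-2,0,0,0,0],[1,0,-3,0,0,0,0],[1,0,-3,0,0,0,0],[1,0,-3,0,0,0,0],[1,0,0,0,0,0,0]]]'; python3 -m creep '[[[1,-2,0,2,0,0,0],[1,-3,0,3,0,0,0],[1,-3,0,3,0,0,0],[1,-3,0,3,0,0,0],[1,-3,0,3,0,0,0],[1,-3,0,0,0,0,0],[1,0,0,0,0,0,0],[1,0,0,0,0,0,0]]]'
python3 - <<'E'
from h import *; where()
from plant import optics
o=[]
for n,u0,v0,w,h in(('top',150,180,180,100),('side',225,170,120,190)):
    c=optics.read_camera(n); k=800/2.1/w if n=='top' else 3.1
    print(n,blobs(c,'red',(225,175,350,275)),blobs(c,'green',(140,220,200,270) if n=='top' else (295,300,330,340)))
    o.append(cv2.resize(c['frame'][v0:v0+h,u0:u0+w,::-1],None,fx=k,fy=k,interpolation=2))
H=max(i.shape[0] for i in o); cv2.imwrite('pics/end.png',np.hstack([cv2.copyMakeBorder(i,0,H-i.shape[0],0,0,0) for i in o]))
E
```

```text
t: 13.25
tool_pos: [0.4358, 0.3217, 0.1839]
orientation: [-1.566, -0.231, 0.221]
force: [0.3, -0.5, 0.5]
opening: 0.0006
t: 14.05
tool_pos: [0.2261, 0.4091, 0.1787]
orientation: [-1.568, -0.228, 0.219]
force: [0.7, 0.6, 0.6]
opening: 0.0005
t 14.05 nsz mm -193.5 428.5 178.7 F n,s,z 0.83 0.38 0.6 open 0.0005 tilt/yaw err tool deg [ 0.53 -0.14  0.25]
top [([285, 200, 17, 24, 258], [292.63, 213.4])] [([168, 247, 9, 9, 70], [171.94, 251.04])]
side [([256, 202, 25, 18, 205], [269.0, 209.8])] [([304, 312, 13, 13, 130], [309.72, 318.05])]
```

View pics/end.png

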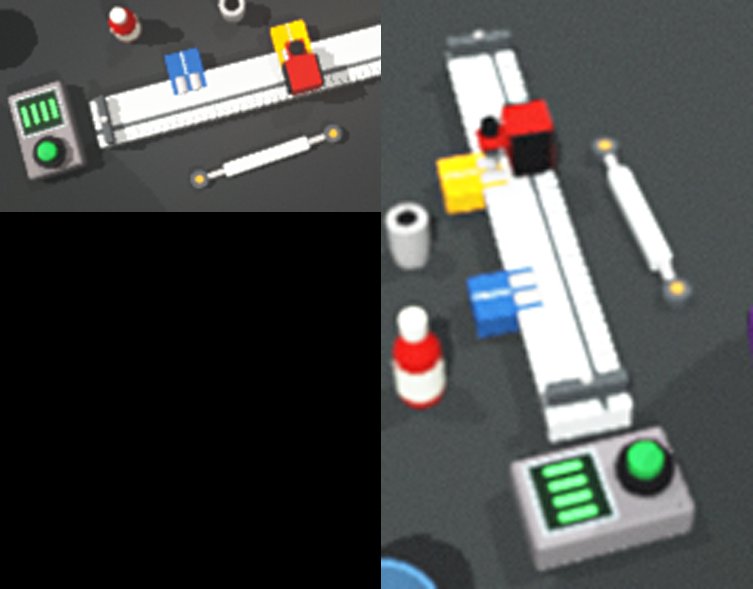

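```bash
python3 -c "
from plant import robot; print(robot.close_job())"
```

```text
the job is handed in; nothing more can be done
None
```

I pushed the red carriage into the yellow notch with closed fingertips, pressed and released the green button on the grey readout, and handed the job in. It took about 14 s of the 61 s. No verdict was reported.

- **Carriage:** yellow was the first block along the rail, so the blue notch never came into play. With the arm clear, the plunger's knob was at -40.0 mm along the rail in the top view, and the block's white centre line at about -40.2 mm. The side view gave -38.7 mm for the knob, 1.3 mm apart but within the 3.5 mm allowed. I judged the plunger dropped from the images: the knob sat low (triangulated 73 mm, against 75 mm on the bare rail).
- **Button:** the fingertip stopped at about 47 mm height under 51 N. That puts the button about 6.5 mm down from its nominal 54 mm top, so fully pressed. I have no direct reading of its travel, and my triangulated button height was lower, about 48 mm. The fingertip landed about 4 mm off centre, with about 22 N sideways on the tool.
- **Last pictures:** after I retracted, the carriage had not moved between the checks before and after the press. The button was back at its starting image position. The nearby bottle, socket and tie rod looked untouched, and the arm was clear. I did not measure the screwdriver, wrench, mug or impact driver again.

One slip on the way: I corrected a small tool roll in the wrong direction, which grew to 2.4° before I fixed it. During that push the tool force reached about 13 N against the expected 8 N.

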